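Gauge-check the tube carriers

TASK

Only one of the three tube carriers in the white rack has the right bore. Try the steel plug gauge in them, gently and without forcing it, until you find the one it enters fully home with its collar down on the carrier, and leave the gauge standing in that carrier in its rack place. Then set the other two carriers down gently, standing upright inside the steel discard tray, without knocking the bottle, beaker or tube block.

Things in the scene. Friction and masses are not known exactly. Their poses are not given: they have to be found in the camera images.
- carrier_a: One of three lookalike tube carriers standing loosely in the rack: upright grey plastic cylinder, 40 mm in diameter, 66 mm tall, about 0.14 kg, origin at the centre of its underside, z up. At the start the underside is 8 mm above the bench, the lower 22 mm in the rack's recess, the top at 74 mm. Which one is good changes every time and does not follow the names.
- carrier_b: One of three lookalike tube carriers standing loosely in the rack: upright grey plastic cylinder, 40 mm in diameter, 66 mm tall, about 0.14 kg, origin at the centre of its underside, z up. At the start the underside is 8 mm above the bench, the lower 22 mm in the rack's recess, the top at 74 mm. Which one is good changes every time and does not follow the names.
- carrier_c: One of three lookalike tube carriers standing loosely in the rack: upright grey plastic cylinder, 40 mm in diameter, 66 mm tall, about 0.14 kg, origin at the centre of its underside, z up. At the start the underside is 8 mm above the bench, the lower 22 mm in the rack's recess, the top at 74 mm. Which one is good changes every time and does not follow the names.
- carrier_a_mouth (a point): Centre of the round 19 mm mouth of carrier_a, level with its top, 66 mm above its origin. 31 mm below lies a captive black sleeve, hard to see, with 1 mm of side play: bore 18 mm in the good carrier, where the gauge goes home (collar on the top); 13 mm in the two tight ones, where it stops hard about 31 mm in, 19 mm short of home.
- carrier_b_mouth (a point): Centre of the round 19 mm mouth of carrier_b, level with its top, 66 mm above its origin. 31 mm below lies a captive black sleeve, hard to see, with 1 mm of side play: bore 18 mm in the good carrier, where the gauge goes home (collar on the top); 13 mm in the two tight ones, where it stops hard about 31 mm in, 19 mm short of home.
- carrier_c_mouth (a point): Centre of the round 19 mm mouth of carrier_c, level with its top, 66 mm above its origin. 31 mm below lies a captive black sleeve, hard to see, with 1 mm of side play: bore 18 mm in the good carrier, where the gauge goes home (collar on the top); 13 mm in the two tight ones, where it stops hard about 31 mm in, 19 mm short of home.
- gauge: Steel plug gauge, upright in its stand, mass about 0.15 kg. From its origin at the tip of the pin, z up: round pin 16 mm in diameter and 50 mm long (the last 3 mm tapered to 12 mm), round collar 28 mm in diameter from 50 to 56 mm, square aluminium handle 20 x 20 mm (sides along its x and y) from 56 to 92 mm.
- gauge_collar (a point): Underside of the gauge's collar on its axis, 50 mm above the tip; it lies at a carrier's mouth when the gauge is home.
- stand: Fixed grey block 70 x 70 mm, 55 mm high, with a 22 mm hole 51 mm deep in the middle of its top in which the gauge stands loose, collar on the top. Origin at the centre of its underside.
- rack: Fixed white rack block, 75 mm along its x, 250 mm along its y, 30 mm high, origin at the centre of its underside. Three round recesses 44 mm across and 22 mm deep at y = -80, 0 and 80 mm; their floors are 8 mm above the bench.
- discard_tray: Fixed shallow steel tray, open at the top, 120 mm along its x, 210 mm along its y, rim 18 mm above the bench, walls and floor 4 mm thick, origin at the centre of its underside. Two carriers stand side by side in it at y = -50 and 50 mm.
- reagent_bottle: Bystander: amber bottle 60 mm in diameter, 130 mm tall, origin at the centre of its underside. Leave alone.
- beaker: Bystander: clear beaker 72 mm across, 85 mm tall, origin at the centre of its underside. Leave alone.
- tube_block: Bystander: yellow block 70 x 160 mm, 45 mm high, with four capped tubes up to 101 mm; origin at the centre of its underside. Leave alone.
Not all that is in view belongs to the job. Of the things shaped like the discard_tray, the steel one is meant.

How it is judged:
On the way, in this order (a step that is already met when the one before it is completed fails the run):
1. the gauge is fully home in one of the carriers, its collar on the carrier's top ((distance between gauge_collar and carrier_a_mouth below 0.004 m or distance between gauge_collar and carrier_b_mouth below 0.004 m or distance between gauge_collar and carrier_c_mouth below 0.004 m)), for 0.2 s.
2. the gauge stands home in that carrier in its rack place and both other carriers stand in the discard tray (((distance between gauge_collar and carrier_a_mouth below 0.004 m and distance of carrier_a from where it was at the start of the episode below 0.015 m and angle between each of carrier_a, carrier_b, carrier_c's own z axis and vertical below 0.12 rad and x of carrier_b in the frame of discard_tray between -0.042 and 0.042 m and y of carrier_b in the frame of discard_tray between -0.087 and 0.087 m and z of carrier_b in the frame of discard_tray between 0 and 0.009 m and x of carrier_c in the frame of discard_tray between -0.042 and 0.042 m and y of carrier_c in the frame of discard_tray between -0.087 and 0.087 m and z of carrier_c in the frame of discard_tray between 0 and 0.009 m) or (distance between gauge_collar and carrier_b_mouth below 0.004 m and distance of carrier_b from where it was at the start of the episode below 0.015 m and angle between each of carrier_b, carrier_a, carrier_c's own z axis and vertical below 0.12 rad and x of carrier_a in the frame of discard_tray between -0.042 and 0.042 m and y of carrier_a in the frame of discard_tray between -0.087 and 0.087 m and z of carrier_a in the frame of discard_tray between 0 and 0.009 m and x of carrier_c in the frame of discard_tray between -0.042 and 0.042 m and y of carrier_c in the frame of discard_tray between -0.087 and 0.087 m and z of carrier_c in the frame of discard_tray between 0 and 0.009 m) or (distance between gauge_collar and carrier_c_mouth below 0.004 m and distance of carrier_c from where it was at the start of the episode below 0.015 m and angle between each of carrier_c, carrier_a, carrier_b's own z axis and vertical below 0.12 rad and x of carrier_a in the frame of discard_tray between -0.042 and 0.042 m and y of carrier_a in the frame of discard_tray between -0.087 and 0.087 m and z of carrier_a in the frame of discard_tray between 0 and 0.009 m and x of carrier_b in the frame of discard_tray between -0.042 and 0.042 m and y of carrier_b in the frame of discard_tray between -0.087 and 0.087 m and z of carrier_b in the frame of discard_tray between 0 and 0.009 m))), for 0.2 s.
At the end, for the whole second after the job is handed in: Collar underside of the gauge within 4 mm of the mouth centre of one carrier (the good one), which is upright and within 15 mm of its start; the other two upright (7 degrees) on the floor inside the discard tray; all at rest (((distance between gauge_collar and carrier_a_mouth below 0.004 m and distance of carrier_a from where it was at the start of the episode below 0.015 m and angle between each of carrier_a, carrier_b, carrier_c's own z axis and vertical below 0.12 rad and x of carrier_b in the frame of discard_tray between -0.042 and 0.042 m and y of carrier_b in the frame of discard_tray between -0.087 and 0.087 m and z of carrier_b in the frame of discard_tray between 0 and 0.009 m and x of carrier_c in the frame of discard_tray between -0.042 and 0.042 m and y of carrier_c in the frame of discard_tray between -0.087 and 0.087 m and z of carrier_c in the frame of discard_tray between 0 and 0.009 m) or (distance between gauge_collar and carrier_b_mouth below 0.004 m and distance of carrier_b from where it was at the start of the episode below 0.015 m and angle between each of carrier_b, carrier_a, carrier_c's own z axis and vertical below 0.12 rad and x of carrier_a in the frame of discard_tray between -0.042 and 0.042 m and y of carrier_a in the frame of discard_tray between -0.087 and 0.087 m and z of carrier_a in the frame of discard_tray between 0 and 0.009 m and x of carrier_c in the frame of discard_tray between -0.042 and 0.042 m and y of carrier_c in the frame of discard_tray between -0.087 and 0.087 m and z of carrier_c in the frame of discard_tray between 0 and 0.009 m) or (distance between gauge_collar and carrier_c_mouth below 0.004 m and distance of carrier_c from where it was at the start of the episode below 0.015 m and angle between each of carrier_c, carrier_a, carrier_b's own z axis and vertical below 0.12 rad and x of carrier_a in the frame of discard_tray between -0.042 and 0.042 m and y of carrier_a in the frame of discard_tray between -0.087 and 0.087 m and z of carrier_a in the frame of discard_tray between 0 and 0.009 m and x of carrier_b in the frame of discard_tray between -0.042 and 0.042 m and y of carrier_b in the frame of discard_tray between -0.087 and 0.087 m and z of carrier_b in the frame of discard_tray between 0 and 0.009 m)) and linear speed of each of carrier_a, carrier_b, carrier_c, gauge below 0.02 m/s); the robot touches nothing.
It fails at once if the gauge is forced: more than 40 N between the gauge and a carrier, or between a carrier and the rack while the gauge is in its bore (contact force between any of carrier_a, carrier_b, carrier_c and gauge above 40 N or (contact force between carrier_a and rack above 40 N and distance between gauge_collar and carrier_a_mouth below 0.045 m) or (contact force between carrier_b and rack above 40 N and distance between gauge_collar and carrier_b_mouth below 0.045 m) or (contact force between carrier_c and rack above 40 N and distance between gauge_collar and carrier_c_mouth below 0.045 m)).
It fails at once if a carrier is dropped or pressed into the discard tray with more than 60 N (contact force between any of carrier_a, carrier_b, carrier_c and discard_tray above 60 N).
It fails at once if the bottle, beaker or tube block is moved by more than 20 mm (distance of any of reagent_bottle, beaker, tube_block from where it was at the start of the episode above 0.02 m).
It also fails if it takes over 72 s, if anything falls off the work surface, if the arm or the gripper's body presses on something with over 40 N, if the wrist force passes 120 N, or if a joint passes its speed limit or range.

ROBOT

A 6-joint arm with a two-finger parallel gripper is mounted at the origin on the work surface. World frame = base frame: x ahead of the robot, y to its left, z up, the work surface at z = 0. Lengths are in m, angles in rad, forces in N, time in s.
With the tool pointing down it reaches from about 0.375 to 0.825 m from the base axis. Payload 5.5 kg.
Tool frame: the origin (TCP) lies midway between the tips of the shut fingers; the grasp point (between the pads) lies manip.grip_point_offset behind it (manip.grip_point_offset is the distance from the TCP to the grasp point, in m); z points along the fingers, y is the line along which they close (so a half turn about z gives the same grasp; the last joint's range is limited). The gripper opens to 85 mm and grips with 20 to 120 N. Pads are 22 mm wide; open, the fingers measure 114 mm over their backs; the gripper's body (76 mm by 85 mm) begins 54 mm behind the grasp point. The pads swing forward as they close: fully open they stand 13 mm farther back than shut.
Start: joints at [1.289, 0.314, -0.047, 1.21, 0, 1.571], TCP at [0.167, 0.576, 0.231] pointing down, gripper open.
Joint ranges: [-2.67, 2.67], [-0.69, 1.73], [-1.03, 1.25], [-2.08, 2.16], [-1.42, 1.45], [-3.14, 3.14]. Speed limits (rad/s): [2.39, 2.39, 3.01, 3.14, 3.14, 3.14].

INTERFACE

Orientations are given as [roll, pitch, yaw] about the fixed x, y, z axes, in that order (R = Rz(yaw) Ry(pitch) Rx(roll)).
In Python, from station import telemetry, camera, job, manip gives the robot as it stands. The module is installed in compiled form; this text tells all that it offers.
- The arm moves only by the shell command python3 -m handwheel 'ROWS' [OPENING] [FORCE]. ROWS is JSON, a list of rows, each an object of numbers: "dx", "dy", "dz": the shift along the tool's x, y, z each as a share of 40 mm, from -1 to 1; "rx", "ry", "rz": the turn, a rotation vector about the tool's x, y, z each as a share of 4 degrees, from -1 to 1. In form: [{"dx": .., "dy": .., "dz": .., "rx": .., "ry": .., "rz": ..}, ...]. A call has 1 to 20 rows; each row shifts and turns the commanded pose from where the row before left it, along the tool's axes as they then stand; what a row does not reach is not made up. A row lasts 1/12 s, in which the tool goes at most 41.7 mm and 7.16 degrees, less where a joint would pass 70% of its speed; a pose out of reach is approached as far as the arm can. A call with a number of a shift or a turn outside -1 to 1 is refused whole. A call with a gripper value outside its range is refused whole. OPENING is the closure, from 0 (fully open) to 1 (shut), set as the call begins (- or left out, the last holds). The fingers move at their own pace and stop on an object; FORCE is the grip in N (left out, the last holds). Time passes only in rows, so rows that do not move let the fingers close. It gives the time, the measured TCP pose, the force, the opening and the grip force at its end, in the units of the state.
- telemetry.read_state(): the state, without advancing time (a new reading comes with each control period).
- camera(name): name is "scene" or "top" or "wrist"; returns a dict with "image" (400x640x3 uint8, blue, green, red), "camera_matrix" (3x3 intrinsics, pixels), "D" ([k1, k2, p1, p2, k3] as OpenCV has them; the pictures are not rectified), "T" (4x4, takes a point from camera to world coordinates). Camera axes: x right, y up, looking along -z (the intrinsics and any distortion apply to the point x, -y, -z); pixel columns grow to the right and rows downward; lengths in m; the calibration is good to about 2 mm. A picture is of the moment at which its call begins. There is no depth.
- job.hand_in(): hands the job in; it is judged then, once.
The state is a dict: "time": time; "joints": joint angles; "qvel": joint speeds; "effort": joint torques, N m; "tool_pos": TCP position; "eef_rot": TCP orientation; "wrist_force": force on the tool from outside, world axes, zero at the start; "torque": the same for the moment, N m; "width": finger opening in m; "grasp_force": force on a finger pad.
Only numpy, scipy, OpenCV 4.12 (cv2) and the standard library are available. Lean on these libraries where they do the work, as an engineer would, in place of code of your own. Each camera call takes 0.05 s, during which the arm holds its last target. There are 200 camera calls.

## Working session

There is one attempt and no reset: what is moved stays moved. The work goes in short steps, Python scripts to look and compute and a shell command to move; the robot and the scene stay as the last step left them, time stands still between calls to the robot, and variables do not carry over. Pictures are saved under pics/ and viewed, at most 10 in all, crops included, and the job is handed in when it is done.

```bash
mkdir -p pics; cat > h.py <<'E'
import numpy as np, cv2
from station import telemetry, camera, job, manip
def ray(c,u,v):
    K=np.array(c["camera_matrix"]);D=np.array(c["D"]);T=np.array(c["T"])
    p=cv2.undistortPoints(np.array([[[u,v]]],float),K,D)[0,0]
    d=T[:3,:3]@np.array([p[0],-p[1],-1]); return T[:3,3],d
def at(c,u,v,z):
    o,d=ray(c,u,v); return (o+d*(z-o[2])/d[2]).round(4)
def proj(c,P):
    K=np.array(c["camera_matrix"]);D=np.array(c["D"]);T=np.array(c["T"])
    q=(np.atleast_2d(P)-T[:3,3])@T[:3,:3]; q=q*[1,-1,-1]
    return cv2.projectPoints(q,np.zeros(3),np.zeros(3),K,D)[0][:,0]
E
python3 - <<'E'
from h import *
import pickle
c=camera("top");cv2.imwrite("pics/top.png",c["image"]);pickle.dump(c,open("top.pkl","wb"))
s=camera("scene");cv2.imwrite("pics/scene.png",s["image"]);pickle.dump(s,open("scene.pkl","wb"))
st=telemetry.read_state();print(st,manip.grip_point_offset);print(c["T"],s["T"],c["camera_matrix"])
E
```

```text
{'time': 0.1, 'joints': array([ 1.28900541e+00,  3.14126454e-01, -4.79767892e-02,  1.21019908e+00,
       -9.03613343e-06,  1.57081979e+00]), 'qvel': array([ 0.00020562, -0.00114853,  0.00201662,  0.00021707, -0.00024448,
       -0.00140618]), 'effort': array([ 4.80686540e-04, -5.40768456e+01,  3.40541124e+01,  1.11720615e-02,
        1.00022414e-04, -4.56054607e-06]), 'tool_pos': array([0.16670473, 0.57583725, 0.23053909]), 'eef_rot': array([-3.14008665e+00,  9.07145303e-06,  2.85977829e+00]), 'wrist_force': array([ 0.63636272,  0.65269098, -0.04055238]), 'torque': array([-0.05066168,  0.0093058 , -0.02932736]), 'grasp_force': 0.0, 'width': 0.08533877366325843} 0.0187
[[ 2.05988932e-02  9.92842115e-01 -1.17644466e-01  3.99320861e-01]
 [-9.99749283e-01  2.14881412e-02  6.29526294e-03  1.22518938e-03]
 [ 8.77816306e-03  1.17485295e-01  9.93035825e-01  1.59090525e+00]
 [ 0.00000000e+00  0.00000000e+00  0.00000000e+00  1.00000000e+00]] [[ 0.7044638  -0.44155575  0.55566112  1.19446981]
 [ 0.70946488  0.45989697 -0.53399846 -0.62494024]
 [-0.01975678  0.77040463  0.63724907  0.83055374]
 [ 0.          0.          0.          1.        ]] [[459.07948905   0.         313.71578953]
 [  0.         459.07948905 194.85821894]
 [  0.           0.           1.        ]]
```

View pics/top.png

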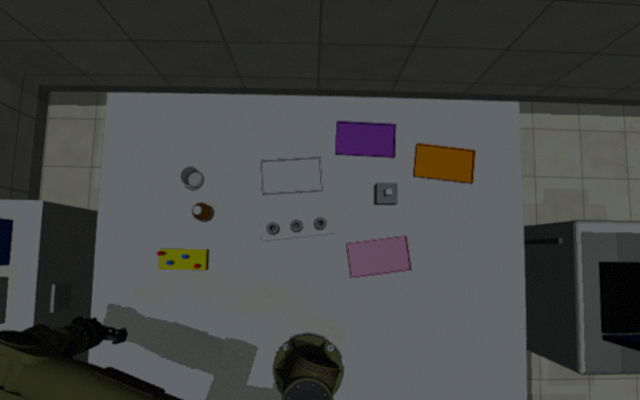

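View pics/scene.png

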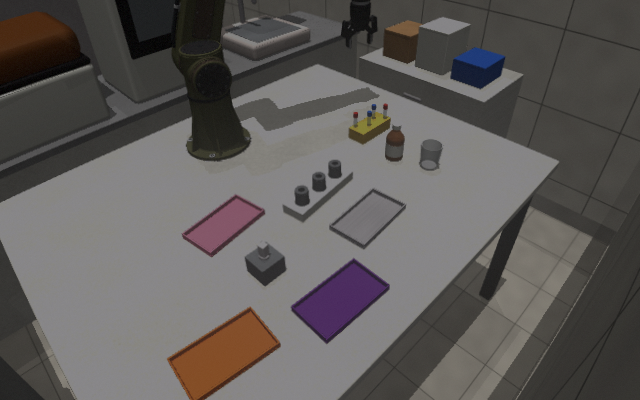

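Top image: the trays are purple (365,139), orange (444,163), pink (378,256) and grey/metal-edged (291,175). The grey one fits "steel", because the others are coloured. The rack has carriers at (273,228), (296,226) and (320,223), and the gauge stand is at (386,193). I'll confirm with a crop.

```bash
python3 - <<'E'
from h import *
import pickle
c=pickle.load(open("top.pkl","rb"));s=pickle.load(open("scene.pkl","rb"))
im=c["image"][145:250,250:410]; g=cv2.resize(im,None,fx=5,fy=5,interpolation=cv2.INTER_CUBIC)
cv2.imwrite("pics/crop1.png",np.clip(g*1.6,0,255).astype(np.uint8)[:525])
for n,u,v,z in [("t",261,159,.018),("t",321,157,.018),("t",322,191,.018),("t",263,194,.018),("c1",273,228,.074),("c2",296.5,226,.074),("c3",320,223,.074),("handle",388.5,191,.092+.004),("bottle",203,212,.0),("beaker",192,180,0)]:
    print(n,at(c,u,v,z))
for n,u,v,z in [("c",302,189,.074),("c",319,176,.074),("c",335,164,.074),("handle",263,244,.096)]: print("s",n,at(s,u,v,z))
E
```

```text
t [0.7074 0.1774 0.018 ]
t [ 0.7191 -0.0314  0.018 ]
t [ 0.5997 -0.0371  0.018 ]
t [0.5849 0.1663 0.018 ]
c1 [0.466  0.1236 0.074 ]
c2 [0.4743 0.0463 0.074 ]
c3 [ 0.4859 -0.0311  0.074 ]
handle [ 0.5945 -0.2541  0.096 ]
bottle [0.5194 0.375  0.    ]
beaker [0.631  0.4193 0.    ]
s c [ 0.4938 -0.0295  0.074 ]
s c [0.4857 0.0463 0.074 ]
s c [0.4784 0.1223 0.074 ]
s handle [ 0.5988 -0.2524  0.096 ]
```

View pics/crop1.png

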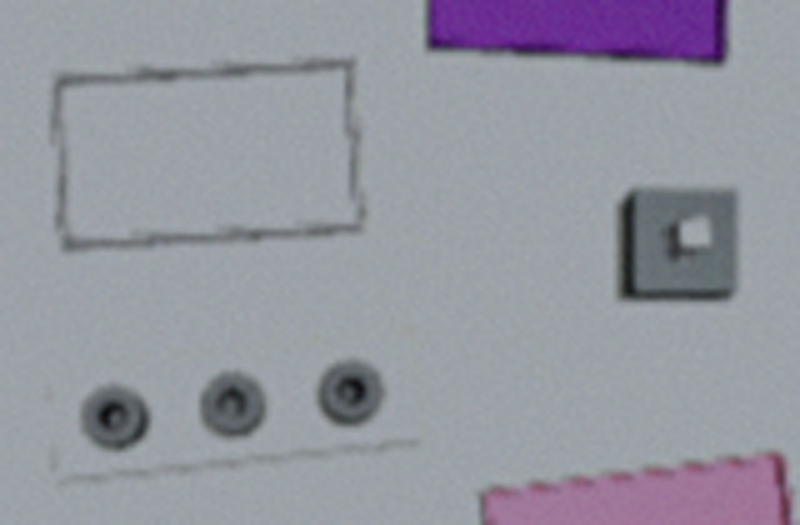

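The crop shows a metal-edged grey tray with corners near (55,75)–(360,230) in crop pixels, so it's the steel one. The gauge handle is at crop (693,232). First I'll turn the tool so its axes line up with the world.

```bash
python3 -m handwheel '[{"rz":1},{"rz":1},{"rz":1},{"rz":1},{"rz":1},{"rz":1},{"rz":1},{"rz":1},{"rz":1},{"rz":1},{"rz":1},{"rz":1},{"rz":1},{"rz":1},{"rz":1},{"rz":1},{"rz":1},{"rz":1},{"rz":0.46}]' 0.3
python3 -m handwheel '[{"dx":-0.86,"dy":0.45},{"dx":-0.86,"dy":0.45},{"dx":-0.86,"dy":0.45},{"dx":-0.86,"dy":0.45},{"dx":-0.86,"dy":0.45},{"dx":-0.86,"dy":0.45},{"dx":-0.86,"dy":0.45},{"dx":-0.86,"dy":0.45},{"dx":-0.86,"dy":0.45},{"dx":-0.86,"dy":0.45},{"dx":-0.86,"dy":0.45},{"dx":-0.86,"dy":0.45},{"dx":-0.86,"dy":0.45},{"dx":-0.86,"dy":0.45},{"dx":-0.86,"dy":0.45},{"dx":-0.86,"dy":0.45},{"dx":-0.86,"dy":0.45}]'
python3 - <<'E'
from h import *
import pickle
c=camera("wrist");cv2.imwrite("pics/w1.png",c["image"]);pickle.dump(c,open("w1.pkl","wb"))
st=telemetry.read_state();print(st["tool_pos"],st["eef_rot"],st["width"]);print(np.array(c["T"]).round(3),c["camera_matrix"],c["D"])
print(proj(c,[[.4755,.0463,.074],[.597,-.253,.097],[.47,.123,.074],[.49,-.03,.074]]))
E
```

```text
[0.16674789 0.57590787 0.23061767] [-3.14025807e+00  1.65869016e-05  2.85976743e+00] 0.08549324143347584
[[ 0.28  -0.917 -0.286  0.093]
 [ 0.96   0.266  0.085  0.598]
 [-0.002 -0.298  0.955  0.373]
 [ 0.     0.     0.     1.   ]] [[314.71697227   0.         318.8892688 ]
 [  0.         314.71697227 200.06703366]
 [  0.           0.           1.        ]] [-0.01624008  0.          0.          0.          0.        ]
[[ 26.97481606 482.67287936]
 [-98.18574354 574.55055398]
 [ 70.95619378 471.51611179]
 [-10.88915678 496.91186755]]validation failed for argument at $[0]...
validation failed for argument at $[0]...
```

View pics/w1.png

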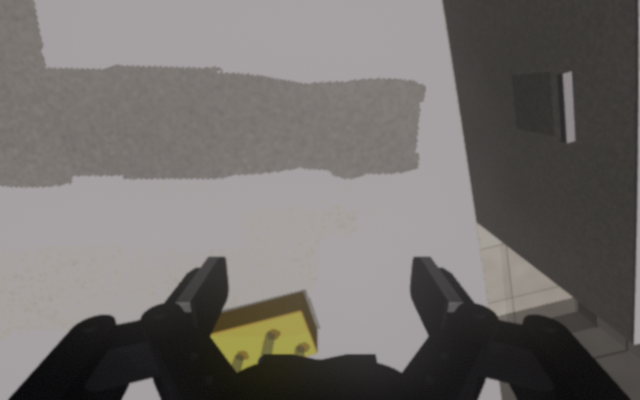

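The move was refused, so every row probably needs all six keys. The picture shows only the shadow on the bench and the tube block under the fingers at (265,335).

```bash
python3 -m handwheel '[{"dx":0,"dy":0,"dz":0,"rx":0,"ry":0,"rz":1},{"dx":0,"dy":0,"dz":0,"rx":0,"ry":0,"rz":1},{"dx":0,"dy":0,"dz":0,"rx":0,"ry":0,"rz":1},{"dx":0,"dy":0,"dz":0,"rx":0,"ry":0,"rz":1},{"dx":0,"dy":0,"dz":0,"rx":0,"ry":0,"rz":1},{"dx":0,"dy":0,"dz":0,"rx":0,"ry":0,"rz":1},{"dx":0,"dy":0,"dz":0,"rx":0,"ry":0,"rz":1},{"dx":0,"dy":0,"dz":0,"rx":0,"ry":0,"rz":1},{"dx":0,"dy":0,"dz":0,"rx":0,"ry":0,"rz":1},{"dx":0,"dy":0,"dz":0,"rx":0,"ry":0,"rz":1},{"dx":0,"dy":0,"dz":0,"rx":0,"ry":0,"rz":1},{"dx":0,"dy":0,"dz":0,"rx":0,"ry":0,"rz":1},{"dx":0,"dy":0,"dz":0,"rx":0,"ry":0,"rz":1},{"dx":0,"dy":0,"dz":0,"rx":0,"ry":0,"rz":1},{"dx":0,"dy":0,"dz":0,"rx":0,"ry":0,"rz":1},{"dx":0,"dy":0,"dz":0,"rx":0,"ry":0,"rz":1},{"dx":0,"dy":0,"dz":0,"rx":0,"ry":0,"rz":1},{"dx":0,"dy":0,"dz":0,"rx":0,"ry":0,"rz":1},{"dx":0,"dy":0,"dz":0,"rx":0,"ry":0,"rz":0.46}]' 0.3
```

```text
time: 1.73
tool_pos: [0.1668, 0.5761, 0.2309]
eef_rot: [-3.141, 0.001, 1.568]
wrist_force: [0.4, 0.3, 0.3]
width: 0.0596
grasp_force: 0.0
```

```bash
python3 -m handwheel '[{"dx":-0.83,"dy":0.49,"dz":0,"rx":0,"ry":0,"rz":0},{"dx":-0.83,"dy":0.49,"dz":0,"rx":0,"ry":0,"rz":0},{"dx":-0.83,"dy":0.49,"dz":0,"rx":0,"ry":0,"rz":0},{"dx":-0.83,"dy":0.49,"dz":0,"rx":0,"ry":0,"rz":0},{"dx":-0.83,"dy":0.49,"dz":0,"rx":0,"ry":0,"rz":0},{"dx":-0.83,"dy":0.49,"dz":0,"rx":0,"ry":0,"rz":0},{"dx":-0.83,"dy":0.49,"dz":0,"rx":0,"ry":0,"rz":0},{"dx":-0.83,"dy":0.49,"dz":0,"rx":0,"ry":0,"rz":0},{"dx":-0.83,"dy":0.49,"dz":0,"rx":0,"ry":0,"rz":0},{"dx":-0.83,"dy":0.49,"dz":0,"rx":0,"ry":0,"rz":0},{"dx":-0.83,"dy":0.49,"dz":0,"rx":0,"ry":0,"rz":0},{"dx":-0.83,"dy":0.49,"dz":0,"rx":0,"ry":0,"rz":0},{"dx":-0.83,"dy":0.49,"dz":0,"rx":0,"ry":0,"rz":0},{"dx":-0.83,"dy":0.49,"dz":0,"rx":0,"ry":0,"rz":0},{"dx":-0.83,"dy":0.49,"dz":0,"rx":0,"ry":0,"rz":0},{"dx":-0.83,"dy":0.49,"dz":0,"rx":0,"ry":0,"rz":0},{"dx":0,"dy":0,"dz":0,"rx":0,"ry":0,"rz":0},{"dx":0,"dy":0,"dz":0,"rx":0,"ry":0,"rz":0}]'
python3 - <<'E'
from h import *
import pickle
c=camera("wrist");cv2.imwrite("pics/w2.png",c["image"]);pickle.dump(c,open("w2.pkl","wb"))
E
```

```text
time: 3.23
tool_pos: [0.481, 0.0436, 0.2309]
eef_rot: [-3.141, -0.0, 1.567]
wrist_force: [0.2, 0.4, -0.3]
width: 0.0601
grasp_force: 0.0
```

View pics/w2.png

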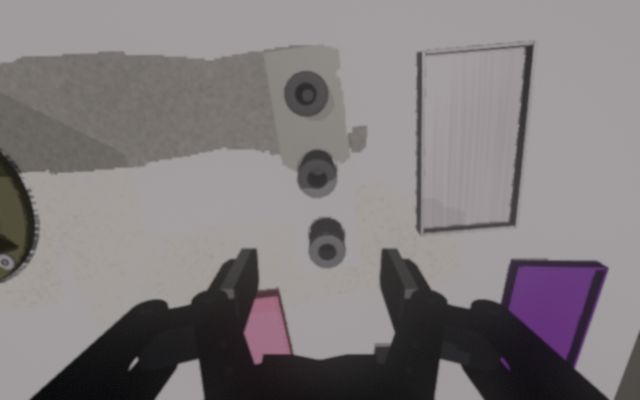

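The wrist picture shows the carrier mouths near (307,95), (317,179) and (327,251), and the steel tray rim corners near (420,52), (531,45), (517,225) and (421,232). I'll refine the mouths by fitting circles in the image.

```bash
cat >> h.py <<'E'
def ringfit(c,xy0,z,radii,span=.008,step=.0005,signs=None):
    """grid search on centre for circles of given radii at height z; score = radial gradient"""
    g=cv2.GaussianBlur(cv2.cvtColor(c["image"],cv2.COLOR_BGR2GRAY).astype(np.float32),(0,0),.7)
    a=np.linspace(0,2*np.pi,72,endpoint=False); best=(-1e9,)
    for dx in np.arange(-span,span+1e-9,step):
        for dy in np.arange(-span,span+1e-9,step):
            s=0
            for r,sg in radii:
                v=[]
                for rr in (r-.0012,r+.0012):
                    P=np.stack([xy0[0]+dx+rr*np.cos(a),xy0[1]+dy+rr*np.sin(a),0*a+z],1)
                    q=proj(c,P).astype(np.float32)
                    v.append(cv2.remap(g,q[:,0],q[:,1],cv2.INTER_LINEAR).ravel())
                d=v[1]-v[0]
                s+=np.mean(np.abs(d)) if sg==0 else np.mean(np.clip(sg*d,-5,40))
            if s>best[0]: best=(s,xy0[0]+dx,xy0[1]+dy)
    return np.round(best,4)
E
python3 - <<'E'
from h import *
import pickle
c=pickle.load(open("w2.pkl","rb"));im=c["image"].copy()
for u,v in [(307,95),(317,179),(327,251)]:
    p=at(c,u,v,.074); f=ringfit(c,p[:2],.074,[(.0095,1),(.02,0)]); f2=ringfit(c,p[:2],.074,[(.0095,1)]); print(p,f,f2)
    for r in(.0095,.02):
        a=np.linspace(0,6.28,60);q=proj(c,np.stack([f[1]+r*np.cos(a),f[2]+r*np.sin(a),0*a+.074],1))
        cv2.polylines(im,[np.round(q*8).astype(np.int32)],True,(0,0,255),1,cv2.LINE_AA,3)
for u,v in [(420,52),(531,45),(517,225),(421,232)]: print(at(c,u,v,.018))
cv2.imwrite("pics/w2c.png",cv2.resize(im[50:290,250:400],None,fx=2.4,fy=2.4,interpolation=cv2.INTER_CUBIC))
E
```

```text
[0.4695 0.1263 0.074 ] [59.5654  0.4685  0.1273] [21.2369  0.468   0.1273]
[0.478  0.0482 0.074 ] [46.6954  0.478   0.0487] [19.1769  0.478   0.0482]
[ 0.488  -0.0295  0.074 ] [ 5.31882e+01  4.87500e-01 -3.00000e-02] [25.683   0.488  -0.0305]
[0.5853 0.1694 0.018 ]
[0.7001 0.1763 0.018 ]
[ 0.7214 -0.024   0.018 ]
[ 0.6044 -0.0325  0.018 ]
```

View pics/w2c.png

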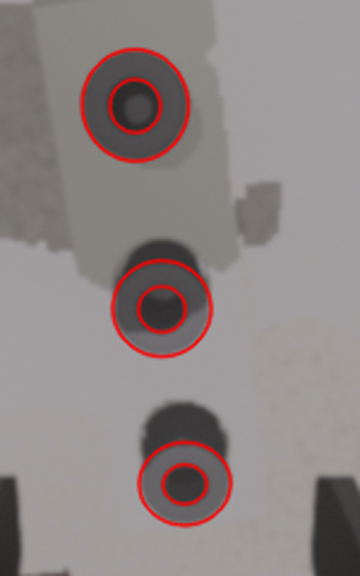

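The circles sit on the mouths. Carriers are L (0.468,0.127), M (0.478,0.0485) and R (0.4877,-0.030); the tray centre is (0.653,0.072), yaw 0.10. Next is the gauge.

```bash
python3 -m handwheel '[{"dx":-0.92,"dy":0.36,"dz":0,"rx":0,"ry":0,"rz":0},{"dx":-0.92,"dy":0.36,"dz":0,"rx":0,"ry":0,"rz":0},{"dx":-0.92,"dy":0.36,"dz":0,"rx":0,"ry":0,"rz":0},{"dx":-0.92,"dy":0.36,"dz":0,"rx":0,"ry":0,"rz":0},{"dx":-0.92,"dy":0.36,"dz":0,"rx":0,"ry":0,"rz":0},{"dx":-0.92,"dy":0.36,"dz":0,"rx":0,"ry":0,"rz":0},{"dx":-0.92,"dy":0.36,"dz":0,"rx":0,"ry":0,"rz":0},{"dx":-0.92,"dy":0.36,"dz":0,"rx":0,"ry":0,"rz":0},{"dx":0,"dy":0,"dz":0,"rx":0,"ry":0,"rz":0},{"dx":0,"dy":0,"dz":0,"rx":0,"ry":0,"rz":0}]'
python3 - <<'E'
from h import *
import pickle
c=camera("wrist");cv2.imwrite("pics/w3.png",c["image"][100:340,200:440].repeat(2,0).repeat(2,1));pickle.dump(c,open("w3.pkl","wb"))
print(proj(c,[[.597,-.253,.097]]))
E
```

```text
time: 4.12
tool_pos: [0.5961, -0.2489, 0.2303]
eef_rot: [-3.14, -0.001, 1.571]
wrist_force: [-1.2, 1.4, 0.7]
width: 0.06
grasp_force: 0.0
[[321.12941733 194.50327218]]
```

View pics/w3.png

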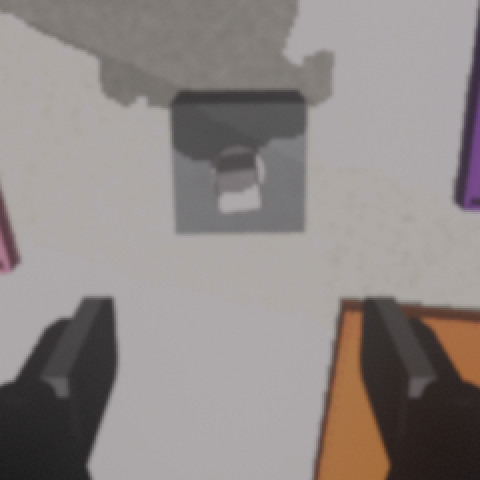

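The handle top shows at crop (217–262,170–212), part bright and part shaded, slightly rotated. That is about (319.5,195.5) in the full image. I'll fit the square outline.

```bash
python3 - <<'E'
from h import *
import pickle
from scipy.optimize import differential_evolution as de
c=pickle.load(open("w3.pkl","rb"))
print(at(c,319.5,195.5,.097))
g=cv2.GaussianBlur(cv2.cvtColor(c["image"],cv2.COLOR_BGR2GRAY).astype(np.float32),(0,0),.6)
t=np.linspace(-.8,.8,20)
def sc(p,h=.010,z=.097):
    x,y,w=p; R=np.array([[np.cos(w),-np.sin(w)],[np.sin(w),np.cos(w)]]); s=0
    for k in range(4):
        Q=np.array([[0,-1],[1,0]]); Rk=R@np.linalg.matrix_power(Q,k); v=[]
        for hh in(h-.001,h+.001):
            L=np.stack([t*0+hh,t*h],1)@Rk.T+[x,y]
            q=proj(c,np.c_[L,0*t+z]).astype(np.float32); v.append(cv2.remap(g,q[:,0],q[:,1],cv2.INTER_LINEAR).ravel())
        s+=min(abs(np.mean(v[1]-v[0])),25)
    return -s
P=at(c,319.5,195.5,.097)
r=de(sc,[(P[0]-.005,P[0]+.005),(P[1]-.006,P[1]+.006),(-.3,.3)],seed=1);print(r.x,r.fun)
im=cv2.resize(c["image"],None,fx=6,fy=6,interpolation=cv2.INTER_CUBIC)
x,y,w=r.x;R=np.array([[np.cos(w),-np.sin(w)],[np.sin(w),np.cos(w)]])
q=proj(c,np.c_[np.array([[1,1],[-1,1],[-1,-1],[1,-1]])*.01@R.T+[x,y],np.full(4,.097)])
cv2.polylines(im,[np.round((q+.5)*6).astype(np.int32)],True,(0,0,255),1)
cv2.imwrite("pics/w3c.png",im[6*160:6*230,6*280:6*360])
E
```

```text
[ 0.5955 -0.2539  0.097 ]
[ 0.5959528  -0.25367703  0.00838126] -74.73345947265625
```

View pics/w3c.png

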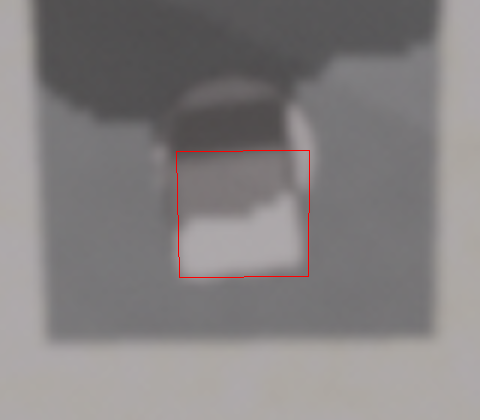

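The fit is slightly off. By eye the square is rotated about +0.09 rad and centred near (0.595,-0.2537). I'll align, descend and grip.

```bash
python3 -m handwheel '[{"dx":-0.12,"dy":-0.03,"dz":0,"rx":0,"ry":0,"rz":0},{"dx":0,"dy":0,"dz":0.4,"rx":0,"ry":0,"rz":-0.65},{"dx":0,"dy":0,"dz":0.8,"rx":0,"ry":0,"rz":-0.65},{"dx":0,"dy":0,"dz":0.8,"rx":0,"ry":0,"rz":0},{"dx":0,"dy":0,"dz":0.8,"rx":0,"ry":0,"rz":0},{"dx":0,"dy":0,"dz":0.7,"rx":0,"ry":0,"rz":0},{"dx":0,"dy":0,"dz":0.4,"rx":0,"ry":0,"rz":0},{"dx":0,"dy":0,"dz":0.2,"rx":0,"ry":0,"rz":0},{"dx":0,"dy":0,"dz":0,"rx":0,"ry":0,"rz":0},{"dx":0,"dy":0,"dz":0,"rx":0,"ry":0,"rz":0}]' 0.3
python3 -m handwheel '[{"dx":0,"dy":0,"dz":0,"rx":0,"ry":0,"rz":0},{"dx":0,"dy":0,"dz":0,"rx":0,"ry":0,"rz":0},{"dx":0,"dy":0,"dz":0,"rx":0,"ry":0,"rz":0},{"dx":0,"dy":0,"dz":0,"rx":0,"ry":0,"rz":0},{"dx":0,"dy":0,"dz":0,"rx":0,"ry":0,"rz":0},{"dx":0,"dy":0,"dz":0,"rx":0,"ry":0,"rz":0},{"dx":0,"dy":0,"dz":0,"rx":0,"ry":0,"rz":0},{"dx":0,"dy":0,"dz":0,"rx":0,"ry":0,"rz":0}]' 1 50
```

```text
time: 5.0
tool_pos: [0.595, -0.2532, 0.0683]
eef_rot: [3.141, 0.0, 1.663]
wrist_force: [-0.1, -0.6, 0.8]
width: 0.0595
grasp_force: 0.0
time: 5.67
tool_pos: [0.5956, -0.2544, 0.0688]
eef_rot: [3.139, 0.001, 1.662]
wrist_force: [-0.3, 1.0, 6.5]
width: 0.0193
grasp_force: 49.1
```

Gripped at width 19.3 mm; the tip is about 63.8 mm below the TCP. I'll lift and go over carrier R.

```bash
cat >> h.py <<'E'
def go(x,y,z):
    s=telemetry.read_state(); p=s["tool_pos"]; w=s["eef_rot"][2]; d=np.array([x,y,z])-p
    return np.array([d[0]*np.cos(w)+d[1]*np.sin(w), d[0]*np.sin(w)-d[1]*np.cos(w), -d[2]])/.04
E
python3 -m handwheel '[{"dx":0,"dy":0,"dz":-0.3,"rx":0,"ry":0,"rz":0},{"dx":0,"dy":0,"dz":-0.7,"rx":0,"ry":0,"rz":0},{"dx":0,"dy":0,"dz":-0.7,"rx":0,"ry":0,"rz":0},{"dx":0,"dy":0,"dz":-0.7,"rx":0,"ry":0,"rz":0},{"dx":0.83,"dy":-0.31,"dz":0,"rx":0,"ry":0,"rz":0},{"dx":0.83,"dy":-0.31,"dz":0,"rx":0,"ry":0,"rz":0},{"dx":0.83,"dy":-0.31,"dz":0,"rx":0,"ry":0,"rz":0},{"dx":0.83,"dy":-0.31,"dz":0,"rx":0,"ry":0,"rz":0},{"dx":0.83,"dy":-0.31,"dz":0,"rx":0,"ry":0,"rz":0},{"dx":0.83,"dy":-0.31,"dz":0,"rx":0,"ry":0,"rz":0},{"dx":0.83,"dy":-0.31,"dz":0,"rx":0,"ry":0,"rz":0},{"dx":0,"dy":0,"dz":0,"rx":0,"ry":0,"rz":0},{"dx":0,"dy":0,"dz":0,"rx":0,"ry":0,"rz":0}]'
python3 - <<'E'
from h import *
import pickle
s=telemetry.read_state();print(s["tool_pos"],s["eef_rot"],s["wrist_force"],s["width"]);print(go(.4877,-.0307,.165))
c=camera("wrist");pickle.dump(c,open("w4.pkl","wb"))
cv2.imwrite("pics/w4.png",cv2.resize(c["image"][150:350,220:420],None,fx=3,fy=3,interpolation=cv2.INTER_CUBIC))
E
```

```text
time: 6.75
tool_pos: [0.4864, -0.0292, 0.1641]
eef_rot: [3.141, 0.0, 1.665]
wrist_force: [0.3, -0.3, -1.6]
width: 0.019
grasp_force: 50.4
[ 0.48639093 -0.02918848  0.16405984] [3.14127185e+00 2.48797424e-04 1.66476962e+00] [ 0.32921134 -0.34981119 -1.58471462] 0.018985973100545915
[-0.04069216  0.02903658 -0.02350397]
```

View pics/w4.png

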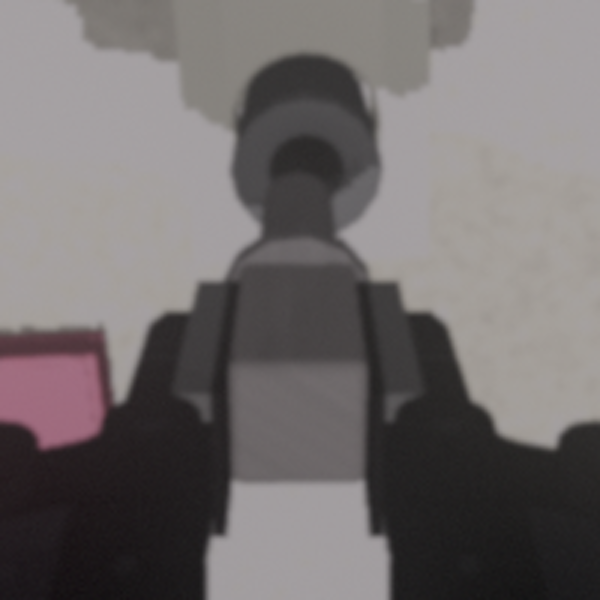

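The gauge hangs with the pin tip near crop (302,175) over carrier R's mouth, near (307,165). I'll check the gauge-in-hand offset against the projection.

```bash
python3 - <<'E'
from h import *
import pickle
from scipy.spatial.transform import Rotation as R
c=pickle.load(open("w4.pkl","rb"));s=telemetry.read_state()
p=s["tool_pos"];M=R.from_euler("xyz",s["eef_rot"]).as_matrix()
f=lambda x,y,z:p+M@np.array([x,y,z])
for n,z in [("tip",.0638),("collar",.0138),("top",-.0282)]:
    print(n,(proj(c,[f(0,0,z),f(.01,0,z),f(0,.01,z)])-[220,150])*3)
print("handle top corners",((proj(c,[f(a*.01,b*.01,-.0282) for a in(1,-1) for b in(1,-1)])-[220,150])*3).round(0).tolist())
a=np.linspace(0,6.28,9)[:8]
print("tip rim r=6",((proj(c,[f(.006*np.cos(t),.006*np.sin(t),.0638) for t in a])-[220,150])*3).round(0).tolist())
print("mouth ring",((proj(c,[[.4877+.0095*np.cos(t),-.03+.0095*np.sin(t),.074] for t in a])-[220,150])*3).round(0).tolist())
print(ringfit(c,(.4877,-.03),.074,[(.02,0)],span=.004))
E
```

```text
tip [[304.06861292 204.55797383]
 [304.17195159 163.85818352]
 [346.90112752 204.57249545]]
collar [[305.828969   301.01248618]
 [305.99395956 250.60255754]
 [360.47847573 301.02858012]]
top [[308.27823736 435.41410051]
 [308.55470071 372.67758937]
 [379.37153892 435.42407895]]
handle top corners [[381.0, 373.0], [236.0, 373.0], [377.0, 495.0], [239.0, 495.0]]
tip rim r=6 [[304.0, 180.0], [322.0, 187.0], [330.0, 205.0], [322.0, 221.0], [304.0, 228.0], [286.0, 222.0], [278.0, 205.0], [286.0, 187.0]]
mouth ring [[341.0, 171.0], [333.0, 146.0], [308.0, 133.0], [281.0, 141.0], [268.0, 165.0], [277.0, 190.0], [301.0, 202.0], [328.0, 195.0]]
[ 3.20431e+01  4.87700e-01 -2.95000e-02]
```

The relative correction is about dx -0.07, dy +0.04. I'll apply it and lower the tip to just inside the mouth.

```bash
python3 -m handwheel '[{"dx":-0.07,"dy":0.04,"dz":0.2,"rx":0,"ry":0,"rz":0},{"dx":0,"dy":0,"dz":0.2,"rx":0,"ry":0,"rz":0},{"dx":0,"dy":0,"dz":0.1,"rx":0,"ry":0,"rz":0},{"dx":0,"dy":0,"dz":0.1,"rx":0,"ry":0,"rz":0},{"dx":0,"dy":0,"dz":0.1,"rx":0,"ry":0,"rz":0},{"dx":0,"dy":0,"dz":0.1,"rx":0,"ry":0,"rz":0},{"dx":0,"dy":0,"dz":0.1,"rx":0,"ry":0,"rz":0},{"dx":0,"dy":0,"dz":0,"rx":0,"ry":0,"rz":0},{"dx":0,"dy":0,"dz":0,"rx":0,"ry":0,"rz":0}]'
```

```text
time: 7.55
tool_pos: [0.4887, -0.033, 0.127]
eef_rot: [-3.141, -0.0, 1.662]
wrist_force: [-0.1, -0.6, -0.6]
width: 0.0192
grasp_force: 50.4
```

The tip is 11 mm in with no force. Continuing down to just above the sleeve, then feeling for it.

```bash
python3 -m handwheel '[{"dx":0,"dy":0,"dz":0.1,"rx":0,"ry":0,"rz":0},{"dx":0,"dy":0,"dz":0.1,"rx":0,"ry":0,"rz":0},{"dx":0,"dy":0,"dz":0.1,"rx":0,"ry":0,"rz":0},{"dx":0,"dy":0,"dz":0.05,"rx":0,"ry":0,"rz":0},{"dx":0,"dy":0,"dz":0.05,"rx":0,"ry":0,"rz":0},{"dx":0,"dy":0,"dz":0.05,"rx":0,"ry":0,"rz":0},{"dx":0,"dy":0,"dz":0,"rx":0,"ry":0,"rz":0},{"dx":0,"dy":0,"dz":0,"rx":0,"ry":0,"rz":0}]'
python3 -m handwheel '[{"dx":0,"dy":0,"dz":0.05,"rx":0,"ry":0,"rz":0},{"dx":0,"dy":0,"dz":0.05,"rx":0,"ry":0,"rz":0},{"dx":0,"dy":0,"dz":0,"rx":0,"ry":0,"rz":0}]'
```

```text
time: 8.22
tool_pos: [0.4889, -0.033, 0.1092]
eef_rot: [-3.141, -0.0, 1.662]
wrist_force: [0.1, 0.7, -0.3]
width: 0.0195
grasp_force: 50.4
time: 8.47
tool_pos: [0.4895, -0.033, 0.1063]
eef_rot: [3.14, -0.0, 1.662]
wrist_force: [-2.0, 1.2, 8.5]
width: 0.0192
grasp_force: 51.7
```

```bash
python3 -m handwheel '[{"dx":0,"dy":0,"dz":0.02,"rx":0,"ry":0,"rz":0},{"dx":0,"dy":0,"dz":0,"rx":0,"ry":0,"rz":0}]'
```

```text
time: 8.63
tool_pos: [0.4897, -0.033, 0.1061]
eef_rot: [3.14, 0.0, 1.662]
wrist_force: [-3.9, 1.3, 13.0]
width: 0.0192
grasp_force: 52.4
```

R stops hard at 31 mm, so it is tight. I'll withdraw and go to M.

```bash
python3 -m handwheel '[{"dx":0,"dy":0,"dz":-0.2,"rx":0,"ry":0,"rz":0},{"dx":0,"dy":0,"dz":-0.5,"rx":0,"ry":0,"rz":0},{"dx":0,"dy":0,"dz":-0.5,"rx":0,"ry":0,"rz":0},{"dx":0,"dy":0,"dz":-0.3,"rx":0,"ry":0,"rz":0},{"dx":0.66,"dy":-0.03,"dz":0,"rx":0,"ry":0,"rz":0},{"dx":0.66,"dy":-0.03,"dz":0,"rx":0,"ry":0,"rz":0},{"dx":0.66,"dy":-0.02,"dz":0,"rx":0,"ry":0,"rz":0},{"dx":0,"dy":0,"dz":0,"rx":0,"ry":0,"rz":0},{"dx":0,"dy":0,"dz":0,"rx":0,"ry":0,"rz":0}]'
python3 - <<'E'
from h import *
print(go(.4792,.046,.127))
c=camera("wrist")
print(ringfit(c,(.478,.0485),.074,[(.02,0)],span=.004), ringfit(c,(.4877,-.03),.074,[(.02,0)],span=.004))
E
```

```text
time: 9.38
tool_pos: [0.4784, 0.0463, 0.1647]
eef_rot: [3.141, 0.001, 1.664]
wrist_force: [-0.0, 0.7, -2.3]
width: 0.0192
grasp_force: 50.3
[-0.00944802  0.0183258   0.94181289]
[31.3024  0.4775  0.05  ] [20.2896  0.4847 -0.0315]
```

```bash
python3 -m handwheel '[{"dx":0.01,"dy":0.01,"dz":0.3,"rx":0,"ry":0,"rz":0},{"dx":0,"dy":0,"dz":0.15,"rx":0,"ry":0,"rz":0},{"dx":0,"dy":0,"dz":0.1,"rx":0,"ry":0,"rz":0},{"dx":0,"dy":0,"dz":0.1,"rx":0,"ry":0,"rz":0},{"dx":0,"dy":0,"dz":0.1,"rx":0,"ry":0,"rz":0},{"dx":0,"dy":0,"dz":0.1,"rx":0,"ry":0,"rz":0},{"dx":0,"dy":0,"dz":0,"rx":0,"ry":0,"rz":0}]'
```

```text
time: 10.02
tool_pos: [0.4785, 0.0458, 0.1298]
eef_rot: [-3.141, -0.0, 1.661]
wrist_force: [-0.1, 0.1, -0.7]
width: 0.0196
grasp_force: 50.4
```

```bash
python3 -m handwheel '[{"dx":0,"dy":0,"dz":0.1,"rx":0,"ry":0,"rz":0},{"dx":0,"dy":0,"dz":0.1,"rx":0,"ry":0,"rz":0},{"dx":0,"dy":0,"dz":0.1,"rx":0,"ry":0,"rz":0},{"dx":0,"dy":0,"dz":0.1,"rx":0,"ry":0,"rz":0},{"dx":0,"dy":0,"dz":0,"rx":0,"ry":0,"rz":0},{"dx":0,"dy":0,"dz":0,"rx":0,"ry":0,"rz":0}]'
```

```text
time: 10.52
tool_pos: [0.4786, 0.046, 0.1142]
eef_rot: [-3.141, -0.0, 1.662]
wrist_force: [-0.7, 0.3, -1.4]
width: 0.0193
grasp_force: 50.4
```

```bash
python3 -m handwheel '[{"dx":0,"dy":0,"dz":0.06,"rx":0,"ry":0,"rz":0},{"dx":0,"dy":0,"dz":0.06,"rx":0,"ry":0,"rz":0},{"dx":0,"dy":0,"dz":0.06,"rx":0,"ry":0,"rz":0},{"dx":0,"dy":0,"dz":0.05,"rx":0,"ry":0,"rz":0},{"dx":0,"dy":0,"dz":0,"rx":0,"ry":0,"rz":0}]'
```

```text
time: 10.93
tool_pos: [0.4787, 0.0459, 0.1049]
eef_rot: [-3.141, -0.0, 1.662]
wrist_force: [0.6, -0.3, -1.8]
width: 0.0192
grasp_force: 50.4
```

It passed the sleeve freely, so M looks like the good one. Continuing.

```bash
python3 -m handwheel '[{"dx":0,"dy":0,"dz":0.06,"rx":0,"ry":0,"rz":0},{"dx":0,"dy":0,"dz":0.06,"rx":0,"ry":0,"rz":0},{"dx":0,"dy":0,"dz":0.06,"rx":0,"ry":0,"rz":0},{"dx":0,"dy":0,"dz":0.06,"rx":0,"ry":0,"rz":0},{"dx":0,"dy":0,"dz":0.06,"rx":0,"ry":0,"rz":0},{"dx":0,"dy":0,"dz":0,"rx":0,"ry":0,"rz":0}]'
python3 -m handwheel '[{"dx":0,"dy":0,"dz":0.03,"rx":0,"ry":0,"rz":0},{"dx":0,"dy":0,"dz":0.03,"rx":0,"ry":0,"rz":0},{"dx":0,"dy":0,"dz":0.03,"rx":0,"ry":0,"rz":0},{"dx":0,"dy":0,"dz":0,"rx":0,"ry":0,"rz":0}]'
```

```text
time: 11.43
tool_pos: [0.4786, 0.0459, 0.0927]
eef_rot: [-3.141, 0.0, 1.662]
wrist_force: [1.4, 0.1, -2.6]
width: 0.0191
grasp_force: 50.4
time: 11.77
tool_pos: [0.4788, 0.0459, 0.0895]
eef_rot: [-3.141, 0.0, 1.662]
wrist_force: [-0.6, 0.5, -1.0]
width: 0.0193
grasp_force: 50.4
```

```bash
python3 -m handwheel '[{"dx":0,"dy":0,"dz":0.03,"rx":0,"ry":0,"rz":0},{"dx":0,"dy":0,"dz":0.02,"rx":0,"ry":0,"rz":0},{"dx":0,"dy":0,"dz":0,"rx":0,"ry":0,"rz":0}]'
```

```text
time: 12.02
tool_pos: [0.4791, 0.0459, 0.0878]
eef_rot: [3.141, 0.0, 1.662]
wrist_force: [0.3, 1.0, -0.1]
width: 0.0192
grasp_force: 50.5
```

It's home with negligible force. I'll release, rise, check, and move over R.

```bash
python3 -m handwheel '[{"dx":0,"dy":0,"dz":0,"rx":0,"ry":0,"rz":0},{"dx":0,"dy":0,"dz":0,"rx":0,"ry":0,"rz":0},{"dx":0,"dy":0,"dz":0,"rx":0,"ry":0,"rz":0},{"dx":0,"dy":0,"dz":0,"rx":0,"ry":0,"rz":0},{"dx":0,"dy":0,"dz":-0.3,"rx":0,"ry":0,"rz":0},{"dx":0,"dy":0,"dz":-0.8,"rx":0,"ry":0,"rz":0},{"dx":0,"dy":0,"dz":-0.8,"rx":0,"ry":0,"rz":0},{"dx":-0.66,"dy":0.02,"dz":0,"rx":0,"ry":0,"rz":0},{"dx":-0.66,"dy":0.02,"dz":0,"rx":0,"ry":0,"rz":0},{"dx":-0.66,"dy":0.03,"dz":0,"rx":0,"ry":0,"rz":0},{"dx":0,"dy":0,"dz":0,"rx":0,"ry":0,"rz":0},{"dx":0,"dy":0,"dz":0,"rx":0,"ry":0,"rz":0}]' 0.3
python3 - <<'E'
from h import *
print(go(.489,-.033,.042))
c=camera("wrist");cv2.imwrite("pics/w5.png",c["image"])
print(ringfit(c,(.4877,-.031),.074,[(.0095,1),(.02,0)],span=.005))
E
```

```text
time: 13.02
tool_pos: [0.489, -0.0336, 0.1637]
eef_rot: [3.141, -0.0, 1.659]
wrist_force: [-0.8, 0.6, -0.1]
width: 0.0596
grasp_force: 0.0
[1.50463809e-02 2.31109754e-03 3.04369634e+00]
[ 5.25273e+01  4.87700e-01 -3.00000e-02]
```

View pics/w5.png

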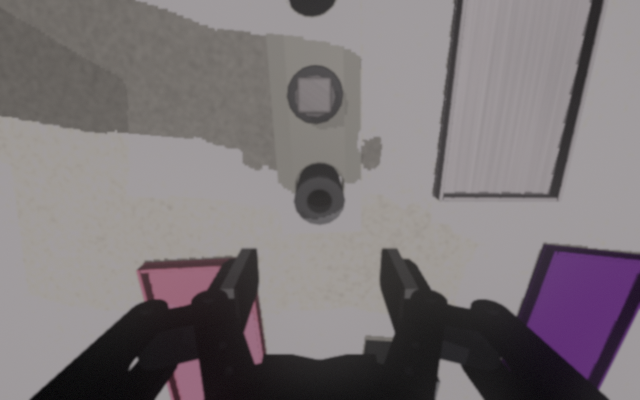

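The gauge stands in M at (315,95), and R at (320,200) is still in place between the fingers. I'll descend and grip R.

```bash
python3 -m handwheel '[{"dx":0.02,"dy":0,"dz":0.5,"rx":0,"ry":0,"rz":0},{"dx":0,"dy":0,"dz":0.7,"rx":0,"ry":0,"rz":0},{"dx":0,"dy":0,"dz":0.7,"rx":0,"ry":0,"rz":0},{"dx":0,"dy":0,"dz":0.6,"rx":0,"ry":0,"rz":0},{"dx":0,"dy":0,"dz":0.3,"rx":0,"ry":0,"rz":0},{"dx":0,"dy":0,"dz":0.2,"rx":0,"ry":0,"rz":0},{"dx":0,"dy":0,"dz":0,"rx":0,"ry":0,"rz":0}]' 0.3
python3 -m handwheel '[{"dx":0,"dy":0,"dz":0,"rx":0,"ry":0,"rz":0},{"dx":0,"dy":0,"dz":0,"rx":0,"ry":0,"rz":0},{"dx":0,"dy":0,"dz":0,"rx":0,"ry":0,"rz":0},{"dx":0,"dy":0,"dz":0,"rx":0,"ry":0,"rz":0},{"dx":0,"dy":0,"dz":0,"rx":0,"ry":0,"rz":0},{"dx":0,"dy":0,"dz":0,"rx":0,"ry":0,"rz":0}]' 0.8 35
```

```text
time: 13.65
tool_pos: [0.4873, -0.0309, 0.0421]
eef_rot: [-3.138, -0.001, 1.663]
wrist_force: [-0.4, 0.3, 0.6]
width: 0.0595
grasp_force: 0.0
time: 14.15
tool_pos: [0.4897, -0.0318, 0.0446]
eef_rot: [3.14, -0.0, 1.662]
wrist_force: [-0.2, 0.1, 5.9]
width: 0.0385
grasp_force: 36.2
```

```bash
python3 -m handwheel '[{"dx":0,"dy":0,"dz":-0.2,"rx":0,"ry":0,"rz":0},{"dx":0,"dy":0,"dz":-0.5,"rx":0,"ry":0,"rz":0},{"dx":0,"dy":0,"dz":-0.5,"rx":0,"ry":0,"rz":0},{"dx":0.1,"dy":0.5,"dz":0,"rx":0,"ry":0,"rz":0},{"dx":0.18,"dy":0.85,"dz":0,"rx":0,"ry":0,"rz":0},{"dx":0.18,"dy":0.85,"dz":0,"rx":0,"ry":0,"rz":0},{"dx":0.18,"dy":0.85,"dz":0,"rx":0,"ry":0,"rz":0},{"dx":0.18,"dy":0.85,"dz":0,"rx":0,"ry":0,"rz":0},{"dx":0.08,"dy":0.43,"dz":0,"rx":0,"ry":0,"rz":0},{"dx":0,"dy":0,"dz":0,"rx":0,"ry":0,"rz":0},{"dx":0,"dy":0,"dz":0,"rx":0,"ry":0,"rz":0}]'
python3 - <<'E'
from h import *
print(go(.659,.02,.0416))
c=camera("wrist");cv2.imwrite("pics/w6.png",c["image"])
E
```

```text
time: 15.07
tool_pos: [0.6582, 0.0199, 0.0912]
eef_rot: [-3.14, 0.0, 1.662]
wrist_force: [-0.8, -0.6, -1.7]
width: 0.0383
grasp_force: 36.9
[2.73415187e-04 2.12311376e-02 1.24109556e+00]
```

View pics/w6.png

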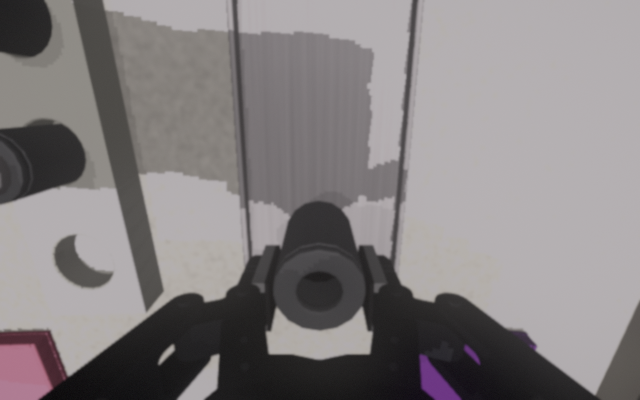

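The carrier R is held over the tray near (320,285), between the tray's side rims at x≈248 and 398. I'll lower it gently.

```bash
python3 -m handwheel '[{"dx":0,"dy":0,"dz":0.3,"rx":0,"ry":0,"rz":0},{"dx":0,"dy":0,"dz":0.4,"rx":0,"ry":0,"rz":0},{"dx":0,"dy":0,"dz":0.25,"rx":0,"ry":0,"rz":0},{"dx":0,"dy":0,"dz":0.12,"rx":0,"ry":0,"rz":0},{"dx":0,"dy":0,"dz":0.05,"rx":0,"ry":0,"rz":0},{"dx":0,"dy":0,"dz":0.05,"rx":0,"ry":0,"rz":0},{"dx":0,"dy":0,"dz":0,"rx":0,"ry":0,"rz":0}]'
python3 -m handwheel '[{"dx":0,"dy":0,"dz":0.03,"rx":0,"ry":0,"rz":0},{"dx":0,"dy":0,"dz":0.03,"rx":0,"ry":0,"rz":0},{"dx":0,"dy":0,"dz":0,"rx":0,"ry":0,"rz":0}]'
```

```text
time: 15.7
tool_pos: [0.658, 0.0196, 0.045]
eef_rot: [3.141, 0.0, 1.662]
wrist_force: [-0.1, 0.2, -2.1]
width: 0.0382
grasp_force: 36.9
time: 15.95
tool_pos: [0.6583, 0.0197, 0.0427]
eef_rot: [3.141, 0.0, 1.662]
wrist_force: [0.4, 0.3, -0.9]
width: 0.0388
grasp_force: 36.9
```

```bash
python3 -m handwheel '[{"dx":0,"dy":0,"dz":0.03,"rx":0,"ry":0,"rz":0},{"dx":0,"dy":0,"dz":0.03,"rx":0,"ry":0,"rz":0},{"dx":0,"dy":0,"dz":0,"rx":0,"ry":0,"rz":0},{"dx":0,"dy":0,"dz":0,"rx":0,"ry":0,"rz":0}]'
```

```text
time: 16.28
tool_pos: [0.6584, 0.0197, 0.0408]
eef_rot: [3.141, 0.0, 1.662]
wrist_force: [-1.3, -0.7, 5.0]
width: 0.0381
grasp_force: 37.6
```

Contact is 5 N, so it's down. I'll release, rise and go over L.

```bash
python3 -m handwheel '[{"dx":0,"dy":0,"dz":0,"rx":0,"ry":0,"rz":0},{"dx":0,"dy":0,"dz":0,"rx":0,"ry":0,"rz":0},{"dx":0,"dy":0,"dz":0,"rx":0,"ry":0,"rz":0},{"dx":0,"dy":0,"dz":0,"rx":0,"ry":0,"rz":0},{"dx":0,"dy":0,"dz":-0.4,"rx":0,"ry":0,"rz":0},{"dx":0,"dy":0,"dz":-0.9,"rx":0,"ry":0,"rz":0},{"dx":0,"dy":0,"dz":-0.9,"rx":0,"ry":0,"rz":0},{"dx":0,"dy":0,"dz":-0.9,"rx":0,"ry":0,"rz":0},{"dx":0.51,"dy":-0.74,"dz":0,"rx":0,"ry":0,"rz":0},{"dx":0.51,"dy":-0.74,"dz":0,"rx":0,"ry":0,"rz":0},{"dx":0.51,"dy":-0.74,"dz":0,"rx":0,"ry":0,"rz":0},{"dx":0.51,"dy":-0.74,"dz":0,"rx":0,"ry":0,"rz":0},{"dx":0.51,"dy":-0.74,"dz":0,"rx":0,"ry":0,"rz":0},{"dx":0.51,"dy":-0.74,"dz":0,"rx":0,"ry":0,"rz":0},{"dx":0,"dy":0,"dz":0,"rx":0,"ry":0,"rz":0},{"dx":0,"dy":0,"dz":0,"rx":0,"ry":0,"rz":0}]' 0.3
python3 - <<'E'
from h import *
print(go(.4692,.125,.042))
c=camera("wrist")
print(ringfit(c,(.468,.127),.074,[(.0095,1),(.02,0)],span=.005))
E
```

```text
time: 17.62
tool_pos: [0.4688, 0.1261, 0.1643]
eef_rot: [3.141, 0.0, 1.664]
wrist_force: [0.9, 0.1, 0.9]
width: 0.0595
grasp_force: 0.0
[-0.02921353  0.00719461  3.05860655]
[54.4916  0.468   0.128 ]
```

L is in place. Descend and grip.

```bash
python3 -m handwheel '[{"dx":0,"dy":0,"dz":0.5,"rx":0,"ry":0,"rz":0},{"dx":0,"dy":0,"dz":0.7,"rx":0,"ry":0,"rz":0},{"dx":0,"dy":0,"dz":0.7,"rx":0,"ry":0,"rz":0},{"dx":0,"dy":0,"dz":0.6,"rx":0,"ry":0,"rz":0},{"dx":0,"dy":0,"dz":0.3,"rx":0,"ry":0,"rz":0},{"dx":0,"dy":0,"dz":0.2,"rx":0,"ry":0,"rz":0},{"dx":0,"dy":0,"dz":0,"rx":0,"ry":0,"rz":0}]' 0.3
python3 -m handwheel '[{"dx":0,"dy":0,"dz":0,"rx":0,"ry":0,"rz":0},{"dx":0,"dy":0,"dz":0,"rx":0,"ry":0,"rz":0},{"dx":0,"dy":0,"dz":0,"rx":0,"ry":0,"rz":0},{"dx":0,"dy":0,"dz":0,"rx":0,"ry":0,"rz":0},{"dx":0,"dy":0,"dz":0,"rx":0,"ry":0,"rz":0},{"dx":0,"dy":0,"dz":0,"rx":0,"ry":0,"rz":0}]' 0.8 35
```

```text
time: 18.25
tool_pos: [0.47, 0.1247, 0.0424]
eef_rot: [-3.139, 0.001, 1.661]
wrist_force: [-0.6, -0.5, -0.1]
width: 0.0597
grasp_force: 0.0
time: 18.75
tool_pos: [0.4709, 0.1257, 0.045]
eef_rot: [3.14, -0.0, 1.662]
wrist_force: [-1.1, -0.6, 5.3]
width: 0.0379
grasp_force: 35.9
```

```bash
python3 -m handwheel '[{"dx":0,"dy":0,"dz":-0.2,"rx":0,"ry":0,"rz":0},{"dx":0,"dy":0,"dz":-0.5,"rx":0,"ry":0,"rz":0},{"dx":0,"dy":0,"dz":-0.5,"rx":0,"ry":0,"rz":0},{"dx":-0.06,"dy":0.5,"dz":0,"rx":0,"ry":0,"rz":0},{"dx":-0.11,"dy":0.85,"dz":0,"rx":0,"ry":0,"rz":0},{"dx":-0.11,"dy":0.85,"dz":0,"rx":0,"ry":0,"rz":0},{"dx":-0.11,"dy":0.85,"dz":0,"rx":0,"ry":0,"rz":0},{"dx":-0.11,"dy":0.85,"dz":0,"rx":0,"ry":0,"rz":0},{"dx":-0.06,"dy":0.52,"dz":0,"rx":0,"ry":0,"rz":0},{"dx":0,"dy":0,"dz":0,"rx":0,"ry":0,"rz":0},{"dx":0,"dy":0,"dz":0,"rx":0,"ry":0,"rz":0}]'
```

```text
time: 19.67
tool_pos: [0.6486, 0.1191, 0.0917]
eef_rot: [-3.141, -0.0, 1.661]
wrist_force: [-0.6, -0.1, -1.7]
width: 0.0384
grasp_force: 35.9
```

```bash
python3 -m handwheel '[{"dx":0,"dy":0,"dz":0.3,"rx":0,"ry":0,"rz":0},{"dx":0,"dy":0,"dz":0.4,"rx":0,"ry":0,"rz":0},{"dx":0,"dy":0,"dz":0.25,"rx":0,"ry":0,"rz":0},{"dx":0,"dy":0,"dz":0.12,"rx":0,"ry":0,"rz":0},{"dx":0,"dy":0,"dz":0.06,"rx":0,"ry":0,"rz":0},{"dx":0,"dy":0,"dz":0.05,"rx":0,"ry":0,"rz":0},{"dx":0,"dy":0,"dz":0.03,"rx":0,"ry":0,"rz":0},{"dx":0,"dy":0,"dz":0.03,"rx":0,"ry":0,"rz":0},{"dx":0,"dy":0,"dz":0,"rx":0,"ry":0,"rz":0}]'
python3 -m handwheel '[{"dx":0,"dy":0,"dz":0.03,"rx":0,"ry":0,"rz":0},{"dx":0,"dy":0,"dz":0.02,"rx":0,"ry":0,"rz":0},{"dx":0,"dy":0,"dz":0,"rx":0,"ry":0,"rz":0}]'
```

```text
time: 20.42
tool_pos: [0.6484, 0.1193, 0.0428]
eef_rot: [3.141, -0.0, 1.662]
wrist_force: [0.5, 0.2, -1.7]
width: 0.0382
grasp_force: 35.9
time: 20.67
tool_pos: [0.6485, 0.1193, 0.0411]
eef_rot: [3.141, -0.0, 1.662]
wrist_force: [-0.8, -0.6, 1.6]
width: 0.0383
grasp_force: 36.2
```

Touching at 1.6 N. Release and rise. I've used up my picture views, so I'll check the result with circle fits.

```bash
python3 -m handwheel '[{"dx":0,"dy":0,"dz":0,"rx":0,"ry":0,"rz":0},{"dx":0,"dy":0,"dz":0,"rx":0,"ry":0,"rz":0},{"dx":0,"dy":0,"dz":0,"rx":0,"ry":0,"rz":0},{"dx":0,"dy":0,"dz":0,"rx":0,"ry":0,"rz":0},{"dx":0,"dy":0,"dz":-0.4,"rx":0,"ry":0,"rz":0},{"dx":0,"dy":0,"dz":-0.9,"rx":0,"ry":0,"rz":0},{"dx":0,"dy":0,"dz":-0.9,"rx":0,"ry":0,"rz":0},{"dx":0,"dy":0,"dz":-0.9,"rx":0,"ry":0,"rz":0},{"dx":0,"dy":0,"dz":-0.9,"rx":0,"ry":0,"rz":0},{"dx":0,"dy":0,"dz":0,"rx":0,"ry":0,"rz":0},{"dx":0,"dy":0,"dz":0,"rx":0,"ry":0,"rz":0},{"dx":0,"dy":0,"dz":0,"rx":0,"ry":0,"rz":0}]' 0.3
python3 - <<'E'
from h import *
c=camera("wrist")
for n,xy,z,r in [("T1",(.6475,.121),.070,[(.0095,1),(.02,0)]),("T2",(.657,.0215),.070,[(.0095,1),(.02,0)]),("collar",(.478,.0485),.080,[(.014,0)]),("M",(.478,.0485),.074,[(.02,0)])]:
    print(n,ringfit(c,xy,z,r,span=.008))
s=camera("scene")
for n,xy,z,r in [("T1",(.6475,.121),.070,[(.0095,1),(.02,0)]),("T2",(.657,.0215),.070,[(.0095,1),(.02,0)]),("M",(.478,.0485),.074,[(.02,0)])]:
    print("s",n,ringfit(s,xy,z,r,span=.01,step=.001))
E
```

```text
time: 21.67
tool_pos: [0.648, 0.1192, 0.2003]
eef_rot: [3.142, -0.0, 1.662]
wrist_force: [0.8, -0.0, -0.2]
width: 0.0598
grasp_force: 0.0
T1 [53.3797  0.647   0.122 ]
T2 [5.05919e+01 6.57000e-01 2.15000e-02]
collar [26.8975  0.4735  0.042 ]
M [25.6466  0.478   0.0475]
s T1 [12.8403  0.6515  0.12  ]
s T2 [17.1338  0.661   0.0185]
s M [9.0508 0.488  0.0395]
```

```bash
python3 -c "
from station import job
print(job.hand_in())"
```

```text
the job is handed in; nothing more can be done
None
```

I handed the job in at about 22 s: the gauge stands home in the middle carrier, and the other two stand upright in the steel tray (the left one was moved without trying the gauge in it); I don't know the verdict, and I viewed 11 pictures, one over the limit of 10.

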